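Check reading of a hand analyser on the copper coupon behind a sliding guard

ROBOT

A 6-joint arm with a two-finger parallel gripper is mounted at the origin on a cart in front of the work surface, level with it; the furniture and walls round the work are solid. World frame = base frame: x ahead of the robot, y to its left, z up, the work surface at z = 0. Lengths are in m, angles in rad, forces in N, time in s.
With the tool pointing down it reaches from about 0.3 to 0.775 m from the base axis. Payload 14.6 kg.
Tool frame: the origin (TCP) lies midway between the tips of the shut fingers; the grasp point (between the pads) lies 19 mm behind it (tcp_to_grasp is the distance from the TCP to the grasp point, in m); z points along the fingers, y is the line along which they close (so a half turn about z gives the same grasp; the last joint's range is limited). The gripper opens to 94 mm and grips with 3 to 60 N. Pads are 16 mm wide; open, the fingers measure 119 mm over their backs; the gripper's body (75 mm by 177 mm) begins 78 mm behind the grasp point.
Start: joints at [1.119, 0.3, 1.521, -0, 1.321, -0.067], TCP at [0.206, 0.51, 0.205] pointing down, gripper open.
Joint ranges: [-3.03, 3.03], [-0.79, 2.21], [0.23, 2.52], [-1.04, 4.18], [0, 3.07], [-2.55, 2.55]. Speed limits (rad/s): [2.22, 2.22, 2.57, 3.14, 3.14, 3.14].

INTERFACE

Orientations are given as [roll, pitch, yaw] about the fixed x, y, z axes, in that order (R = Rz(yaw) Ry(pitch) Rx(roll)).
In Python, from station import * gives the robot as it stands.
- The arm moves only by the tool send_rows, never from a script. Its argument "motion" is a list of rows, each a list of 3 entries, a list of its own where there are three numbers: the shift along the tool's x, y, z in units of 0.03 m (1.0 is 0.03 m), then the turn, a rotation vector about the tool's x, y, z in units of 0.12 rad (1.0 is 0.12 rad), then the opening, from -1 (shut) to 1 (fully open). In form: [[[x, y, z], [rx, ry, rz], grip], ...]. A call has 1 to 12 rows; each row shifts and turns the commanded pose from where the row before left it, along the tool's axes as they then stand; what a row does not reach is not made up. A row lasts 1/10 s, in which the tool goes at most 50 mm and 8.59 degrees, less where a joint would pass 70% of its speed; a pose out of reach is approached as far as the arm can. A call with a number of a shift or a turn outside -1 to 1 is refused whole. A call with a gripper value outside its range is refused whole. The fingers move at their own pace and stop on an object; "squeeze" is the grip in N (left out, the last holds). Time passes only in rows, so rows that do not move let the fingers close. It gives the time, the measured TCP pose, the force, the opening and the grip force at its end, in the units of the state.
- get_obs(): the state, without advancing time (a new reading comes with each control period).
- camera(name): name is "side" or "top"; returns a dict with "pixels" (400x640x3 uint8, red, green, blue), "depth" (400x640 float32, m along the optical axis (not along the pixel's ray), 0 where there is no reading), "fx", "fy", "cx", "cy" (pixels), "dist" ([k1, k2, p1, p2, k3] as OpenCV has them; the pictures are not rectified), "rvec" (rotation vector, rad) and "tvec" (3), from world to camera coordinates, as OpenCV has them. Camera axes: x right, y down, z forward; pixel columns grow to the right and rows downward; lengths in m; the calibration is good to about 2 mm. A picture is of the moment at which its call begins.
- hand_in(): hands the job in; it is judged then, once.
The state is a dict: "time_s": time; "qpos": joint angles; "joint_vel": joint speeds; "tau": joint torques, N m; "ee_pos": TCP position; "eef_rot": TCP orientation; "force": force on the tool from outside, world axes, zero at the start; "moment": the same for the moment, N m; "grip_width": finger opening in m; "grip_force": force on a finger pad.
Only numpy, scipy, OpenCV 4.12 (cv2) and the standard library are available. Lean on these libraries where they do the work, as an engineer would, in place of code of your own. Each camera call takes 0.05 s, during which the arm holds its last target. There are 200 camera calls.

TASK

Before the day's measurements, take a check reading of the copper coupon with the yellow hand analyser: slide the amber guard of the sloping bench unit fully open, take the analyser from its holster, and press its spring nose square and central onto the copper coupon until the nose is pushed in about halfway (not to its stop), holding it steady there for at least two seconds without touching the other two coupons. Then stand the analyser back in its holster and slide the guard fully shut, leaving everything else on the table where it is.

Things in the scene. Friction and masses are not known exactly. Their poses are not given: they have to be found in the camera images.
- unit: fixed grey bench unit with a deck sloping down toward the robot at 0.42 rad (24 degrees). Origin on the table under the window's centre; x to rear, y left, z up. Deck centre 115 mm above origin; deck 90 mm each way along the slope, y -212..+76 mm. Window 92 mm along slope, y -66..+64 mm, over a bed 37 mm below the deck; rails at its edges stand 15 mm proud. White closed half to the right
- guard (a joint): amber guard over the window, slides along the unit's -y: 0 = shut, 0.120 m = fully open (stop); moves with about 1.5 N and stays where it is left
- guard_grip (a point): point to pinch on the guard's black upright fin (12 mm thick along the unit's y, 26 mm deep along its x, top 22 mm above this point; deck 44 mm below it). Moves with the guard; axes as the unit's
- coupon_copper: copper disc, 28 mm across, on a 34 mm white ring, fixed on the sloping bed; one of three in a row along the unit's y, about 36 mm apart, in any order. Origin on the table level under the window's row (not on the disc: use the face point); axes as the unit's
- coupon_copper_face (a point): centre of the copper disc's exposed face, 31 mm below the deck plane; its z axis points out of the face, square to it (upward and toward the robot)
- coupon_alu: silvery disc of the same size and mounting as the copper one, not to be touched; origin at table level
- coupon_dark: black disc of the same size and mounting, not to be touched; origin at table level
- wand: yellow hand analyser, about 0.27 kg, loose, upright nose down in the holster. Origin: underside centre of its black round flange (60 mm across, 8 thick); z up the handle. Square handle 34 x 34 mm (sides along x, y) from 8 to 56 mm, black 40 mm square cap to 66 mm; snout 23 mm across down to -80 mm; sprung brass nose 15 mm across, tip at -88 mm when free. Its turn about z is free
- nose_tip (a point): centre of the flat tip of the sprung nose; z along the wand's axis toward the handle
- nose (a joint): how far the sprung nose is pushed in: 0 free, 0.006 m at its stop; about 1 N to start moving, 10 N at the stop
- holster: fixed holster for the analyser: grey round tube, outer 44 mm, on a 90 mm square dark foot; origin on the table under its centre
- holster_mouth (a point): centre of the holster's flared mouth (inner 48 mm across, narrowing to 36 mm), 103 mm above the table; the wand's flange rests on this rim
- bronze_bowl: green-brown bronze bowl, 129 x 130 x 68 mm, bystander
- small_cup: small bronze cup, 63 mm across, 36 mm high, bystander
- magnifier: black hand magnifier lying flat, 122 x 66 x 10 mm, bystander
- foam: black foam block, 44 x 79 x 16 mm, bystander
There are look-alikes about, which are no part of the job. What is shaped like the wand but brown or red is not meant.

How it is judged:
By the outcome, as a careful person would: the job done as asked, in the order asked, and still so for the second after the job is handed in, with the robot touching nothing.
It also fails if it takes over 72 s, if anything falls off the work surface, if the arm or the gripper's body presses on something with over 40 N, if the wrist force passes 120 N, or if a joint passes its speed limit or range.

## Working session

There is one attempt and no reset: what is moved stays moved. The work goes in short steps, Python scripts to look and compute and a tool call to move; the robot and the scene stay as the last step left them, time stands still between calls to the robot, and variables do not carry over. Pictures are saved under pics/ and viewed, at most 13 in all, crops included, and the job is handed in when it is done.

Besides the shell and the picture viewer there is one more tool, called after "Call:" as name(argument=value, ...) on one line, values as JSON. send_rows: Moves the arm, as the interface text tells. Its arguments: {"type":"object","properties":{"motion":{"type":"array"},"squeeze":{"type":"number"}},"required":["motion"]}

```bash
mkdir -p pics; ls
cat > h.py <<'E'
from station import *
import numpy as np, cv2
from scipy.spatial.transform import Rotation as Rn
def cam(n):
    c=camera(n); c['K']=np.array([[c['fx'],0,c['cx']],[0,c['fy'],c['cy']],[0,0,1.]])
    c['R']=cv2.Rodrigues(np.array(c['rvec'],float))[0]; c['t']=np.array(c['tvec'],float); c['d']=np.array(c['dist'],float); return c
def ray(c,uv):
    p=cv2.undistortPoints(np.array(uv,float).reshape(-1,1,2),c['K'],c['d']).reshape(-1,2)
    d=np.c_[p,np.ones(len(p))]@c['R']; return -c['R'].T@c['t'], d   # d has unit optical depth
def onz(c,uv,z):
    o,d=ray(c,uv); return o+d*((z-o[2])/d[:,2])[:,None]
def pts(c,mask):
    v,u=np.nonzero(mask&(c['depth']>0)); o,d=ray(c,np.c_[u,v]); return o+d*c['depth'][v,u][:,None]
def proj(c,P): return cv2.projectPoints(np.array(P,float).reshape(-1,1,3),np.array(c['rvec'],float),c['t'],c['K'],c['d'])[0].reshape(-1,2)
def hsv(c): return cv2.cvtColor(c['pixels'],cv2.COLOR_RGB2HSV)
def blobs(m,amin=30):
    n,l,s,ce=cv2.connectedComponentsWithStats(m.astype(np.uint8)); return [(ce[i].round(1),s[i],l==i) for i in range(1,n) if s[i,4]>=amin]
E
python3 - <<'E'
from h import *
for n in('side','top'):
    c=cam(n); cv2.imwrite(f'pics/{n}0.png',c['pixels'][:,:,::-1]); print(n,ray(c,[[320,200]]),c['fx'],c['d'],(c['depth']>0).mean())
print(get_obs())
E
```

```text
pics
side (array([ 0.06930528, -1.03190911,  0.88741428]), array([[ 0.36124439,  0.72116416, -0.59126623]])) 459.76077819220643 [-0.07321498  0.          0.          0.          0.        ] 0.99622265625
top (array([ 0.27630194, -0.07876605,  1.4547432 ]), array([[ 0.18655102,  0.01180871, -0.98254237]])) 468.36781730084743 [0.00127154 0.         0.         0.         0.        ] 0.995953125
{'time_s': 0.1, 'qpos': array([ 1.11943416e+00,  3.00384377e-01,  1.52151095e+00, -9.79863989e-06,
        1.32071389e+00, -6.66315136e-02]), 'joint_vel': array([ 0.00015047, -0.00086667, -0.00237203, -0.00023788,  0.00048058,
        0.00024877]), 'tau': array([-4.51261394e-04, -5.32649696e+01, -3.53285372e+01,  7.09011080e-02,
        2.35970237e-02, -5.02323883e-05]), 'ee_pos': array([0.20633814, 0.50957317, 0.20496357]), 'eef_rot': array([-3.14057771e+00, -5.82153255e-05,  2.75686440e+00]), 'force': array([-0.27334721,  0.4761223 ,  0.03616246]), 'moment': array([-0.02953433,  0.01427968,  0.00234413]), 'grip_force': 0.0, 'grip_width': 0.09388333207917123}
```

View pics/side0.png

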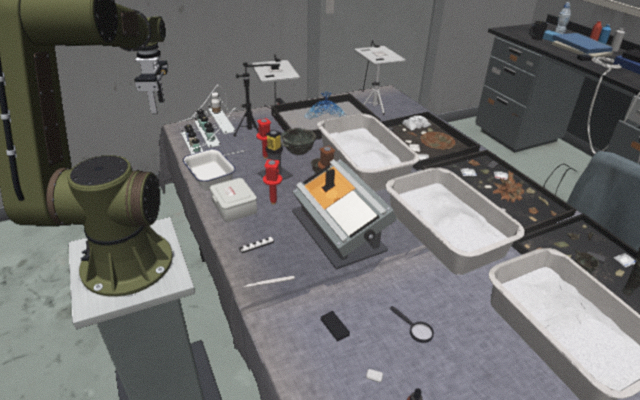

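View pics/top0.png

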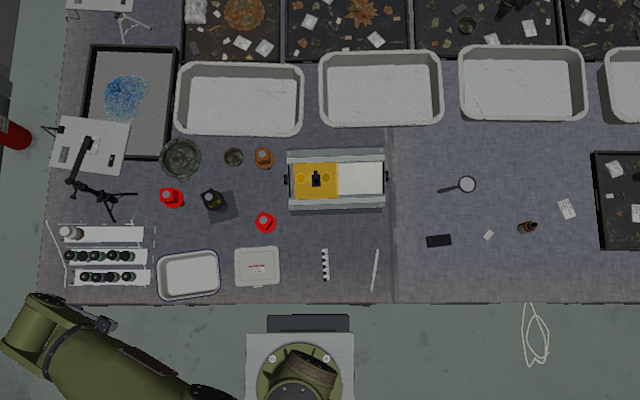

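The side view shows the yellow analyser in its holster at (274,142), with red look-alikes at (264,135) and (272,180), and the unit at (340,210) with its black fin at (329,180). In the top view the wand is at (212,201), the amber guard at (316,180), and the white half at (360,178). Next I'll take enlarged crops and measure.

Run:
```python
from h import *
ims=[]
for n,b1,b2 in(('side',(250,115,100,75),(285,155,120,90)),('top',(180,170,80,60),(275,135,128,96))):
    c=cam(n)
    r=[cv2.resize(c['pixels'][y:y+h,x:x+w,::-1],(400,300),interpolation=cv2.INTER_CUBIC) for x,y,w,h in(b1,b2)]
    ims.append(np.hstack(r))
    H=hsv(c)
    am=(H[...,0]>12)&(H[...,0]<32)&(H[...,1]>130)&(H[...,2]>90)
    for ce,s,m in blobs(am,15):
        P=pts(c,m); print(n,ce,s,np.median(P,0).round(4),P.min(0).round(3),P.max(0).round(3))
cv2.imwrite('pics/crop0.png',np.vstack(ims))
```

```text
side [273.1 142.2] [267 135  13  15 161] [0.5209 0.2354 0.1382] [0.506 0.221 0.114] [0.548 0.256 0.165]
side [329.1 188.6] [306 167  48  42 874] [ 0.5805 -0.065   0.1222] [ 0.538 -0.117  0.101] [0.638 0.014 0.178]
top [367.2  21.4] [364  17   7   8  28] [ 1.1473 -0.2199  0.0411] [ 1.132 -0.23   0.029] [ 1.156 -0.209  0.065]
top [356.5  22.8] [355  19   4   9  26] [ 1.1455 -0.1856  0.0401] [ 1.133 -0.189  0.033] [ 1.157 -0.179  0.048]
top [261.8 154.2] [255 148  14  13  92] [0.6559 0.104  0.1543] [0.64  0.086 0.149] [0.678 0.124 0.16 ]
top [266.7 162.5] [256 152  18  17  83] [0.6447 0.0926 0.098 ] [0.632 0.078 0.09 ] [0.682 0.129 0.105]
top [315.5 180.1] [ 294  162   44   37 1430] [ 0.5879 -0.0488  0.1258] [ 0.538 -0.113  0.08 ] [0.639 0.016 0.178]
```

View pics/crop0.png

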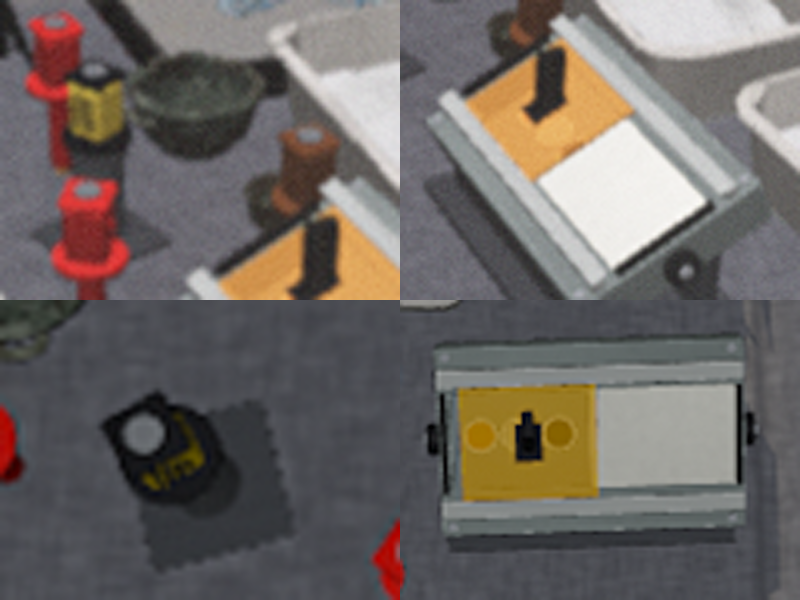

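The crop shows the silver cap disc at top (209,196.6), with the wand turned within a dark square foot. The guard is translucent, and discs are visible under it at about (290,178) and (301,178). The fin is at (316,179). The white closed half lies to its right.

Run:
```python
from h import *
C={n:cam(n) for n in('side','top')}
def box(c,x,y,w,h):
    m=np.zeros((400,640),bool); m[y:y+h,x:x+w]=1; return m
for n,c in C.items():
    H=hsv(c); B=box(c,285,155,120,90) if n=='side' else box(c,275,140,125,80)
    am=B&(H[...,0]>10)&(H[...,0]<32)&(H[...,1]>110)&(H[...,2]>90)
    am=max(blobs(am),key=lambda b:b[1][4])[2]
    P=pts(c,B)
    wh=B&(H[...,1]<40)&(H[...,2]>(190 if n=='top' else 215)); wh=max(blobs(wh),key=lambda b:b[1][4])[2]
    for k,m in(('amber',am),('white',wh)):
        me=cv2.erode(m.astype(np.uint8),np.ones((5,5)))>0
        Q=pts(c,me); q0=np.median(Q,0); u=np.linalg.svd(Q-Q.mean(0))[2][2]; u*=np.sign(u[2]); print(n,k,len(Q),q0.round(4),'normal',u.round(3),'tilt',np.arccos(u[2]).round(3),'yaw',np.arctan2(-u[1],-u[0]).round(3),'rms',((Q-Q.mean(0))@u).std().round(4))
        cn=cv2.convexHull(np.argwhere(m)[:,::-1].astype(np.float32)); r=cv2.boxPoints(cv2.minAreaRect(cn)) 
        ap=cv2.approxPolyDP(cn,4,True).reshape(-1,2)
        o,d=ray(c,ap); X=o+d*(((Q.mean(0)-o)@u)/(d@u))[:,None]; print(np.c_[ap,X.round(4)].tolist())
    blk=B&(H[...,2]<60)
    for ce,s,m in blobs(blk,15):
        X=pts(c,m); X=X[X[:,2]>0.1]
        if len(X)>8: print(' black',ce,s,X.mean(0).round(4),X.max(0).round(4))
    # wand
    W=box(c,260,120,25,35) if n=='side' else box(c,198,185,35,30)
    X=pts(c,W); z=X[:,2]
    for lo,hi in((.155,.185),(.085,.115)):
        s=X[(z>lo)&(z<hi)&(abs(X[:,0]-.515)<.06)&(abs(X[:,1]-.235)<.06)]
        if len(s)>8: print(n,'wand',lo,len(s),np.median(s,0).round(4),s.min(0).round(4),s.max(0).round(4),cv2.minAreaRect(s[:,:2].astype(np.float32)*1000))
    H2=W&(H[...,1]<60)&(H[...,2]>100)
    for ce,s,m in blobs(H2,5): print(' silver',ce,s,pts(c,m).mean(0).round(4))
c1,c2=C['side'],C['top']
```

```text
side amber 488 [ 0.5781 -0.0719  0.1205] normal [-0.404 -0.014  0.915] tilt 0.416 yaw 0.034 rms 0.0019
[[354.0, 188.0, 0.6361, -0.1137, 0.1454], [324.0, 208.0, 0.5419, -0.1151, 0.1038], [305.0, 185.0, 0.5392, 0.0101, 0.1045], [333.0, 167.0, 0.6318, 0.01, 0.1454]]
side white 780 [ 0.5936 -0.1752  0.1158] normal [-0.401 -0.008  0.916] tilt 0.412 yaw 0.021 rms 0.0019
[[375.0, 215.0, 0.6353, -0.2323, 0.1335], [348.0, 234.0, 0.554, -0.2357, 0.0979], [327.0, 208.0, 0.5529, -0.1123, 0.0985], [353.0, 191.0, 0.6346, -0.1119, 0.1342]]
 black [316.4 172.3] [304 165  25  18  85] [0.5855 0.0283 0.1216] [0.6514 0.0875 0.1439]
 black [329.2 179.6] [324 170  10  21 127] [ 0.5865 -0.0546  0.1509] [ 0.6008 -0.0443  0.1812]
 black [363.1 226.9] [350 217  28  20  41] [ 0.5907 -0.2486  0.1196] [ 0.6319 -0.2436  0.1385]
 black [369.3 236.4] [364 230  11  15  85] [ 0.6022 -0.2615  0.1068] [ 0.6151 -0.2558  0.1121]
side wand 0.155 92 [0.5259 0.241  0.1657] [0.5061 0.2206 0.1551] [0.5494 0.2727 0.171 ] ((528.928955078125, 247.19508361816406), (42.00188446044922, 40.93806076049805), 25.72264289855957)
side wand 0.085 107 [0.5197 0.2321 0.1088] [0.4994 0.213  0.0908] [0.5582 0.2671 0.1148] ((526.2976684570312, 238.37274169921875), (46.425384521484375, 58.19245529174805), 75.12224578857422)
 silver [263.7 120.4] [262 120   4   2   7] [0.5405 0.3721 0.1535]
 silver [274.9 125.8] [270 120  14  12  92] [ 0.666   0.6025 -0.0012]
 silver [273.1 132.1] [271 131   5   3  14] [0.5299 0.2488 0.1693]
 silver [260.5 147.2] [260 140   2  15  29] [0.5485 0.4508 0.0018]
 silver [283.4 151.2] [282 147   3   8  16] [ 0.6204  0.3936 -0.0019]Traceback (most recent call last):
  File "<stdin>", line 10, in <module>
ValueError: max() iterable argument is empty
```

Run:
```python
from h import *
c=cam('top'); H=hsv(c)
def box(x,y,w,h):
    m=np.zeros((400,640),bool); m[y:y+h,x:x+w]=1; return m
B=box(275,140,125,80)
am=B&(H[...,0]>10)&(H[...,0]<32)&(H[...,1]>110)&(H[...,2]>90); am=max(blobs(am),key=lambda b:b[1][4])[2]
wh=box(332,150,53,50)&(H[...,1]<50)&(H[...,2]>165); wh=max(blobs(wh),key=lambda b:b[1][4])[2]
for k,m in(('amber',am),('white',wh)):
    me=cv2.erode(m.astype(np.uint8),np.ones((5,5)))>0
    Q=pts(c,me); u=np.linalg.svd(Q-Q.mean(0))[2][2]; u*=np.sign(u[2]); print(k,len(Q),np.median(Q,0).round(4),'tilt',np.arccos(u[2]).round(3),'yaw',np.arctan2(-u[1],-u[0]).round(3),'rms',((Q-Q.mean(0))@u).std().round(4))
    ap=cv2.approxPolyDP(cv2.convexHull(np.argwhere(m)[:,::-1].astype(np.float32)),3,True).reshape(-1,2)
    o,d=ray(c,ap); X=o+d*(((Q.mean(0)-o)@u)/(d@u))[:,None]; print(np.c_[ap,X.round(4)].tolist())
P=pts(c,B); s=P[(P[:,2]>.155)]; 
for ce,s,m in blobs(B&(H[...,2]<60),15):
    X=pts(c,m); print(' black',ce,s,X.mean(0).round(4),X.max(0).round(4),X.min(0).round(4))
# fin top by depth
m=box(306,165,20,25); X=pts(c,m); X=X[X[:,2]>.155]; print('fin',len(X),np.median(X,0).round(4),X.min(0).round(4),X.max(0).round(4))
W=box(198,185,35,30); X=pts(c,W); z=X[:,2]
for lo,hi in((.155,.185),(.09,.12)):
    s=X[(z>lo)&(z<hi)]
    print('wand',lo,len(s),s.mean(0).round(4),s.min(0).round(4),s.max(0).round(4),cv2.minAreaRect(s[:,:2].astype(np.float32)*1000))
for ce,s,m in blobs(W&(H[...,1]<60)&(H[...,2]>100),5): print(' silver',ce,s,pts(c,m).mean(0).round(4), onz(c,[ce],.169))
# foot
W=box(190,180,65,55); X=pts(c,W&(H[...,2]<75)); s=X[(X[:,2]>.0)&(X[:,2]<.03)]; print('foot',len(s),cv2.minAreaRect(s[:,:2].astype(np.float32)*1000),np.median(s[:,2]))
# rails: points above deck plane
yaw=0.0
np.save('unitpts.npy',P)
```

```text
amber 1016 [ 0.5872 -0.0487  0.1254] tilt 0.422 yaw 0.037 rms 0.0027
[[338.0, 196.0, 0.5443, -0.1154, 0.105], [295.0, 198.0, 0.5389, 0.0109, 0.1047], [294.0, 163.0, 0.6336, 0.0119, 0.1472], [337.0, 162.0, 0.6363, -0.1124, 0.1464]]
white 191 [ 0.6203 -0.1973  0.1283] tilt 0.378 yaw 0.071 rms 0.0027
[[380.0, 189.0, 0.5648, -0.2393, 0.1053], [349.0, 178.0, 0.595, -0.1478, 0.1199], [339.0, 164.0, 0.6332, -0.1184, 0.1358], [381.0, 163.0, 0.6363, -0.241, 0.1336]]
 black [384.6 177.8] [383 162   6  32  72] [ 0.5954 -0.2523  0.1184] [ 0.6357 -0.2453  0.1468] [ 0.5527 -0.2639  0.0977]
 black [287.3 180.2] [283 165   8  32  94] [0.5901 0.0334 0.1161] [0.6369 0.0567 0.1447] [0.5446 0.0252 0.0013]
 black [315.5 179. ] [312 171   8  15 101] [ 0.5848 -0.0502  0.1508] [ 0.6012 -0.0395  0.1878] [ 0.5722 -0.0601  0.1211]
 black [324.8 211.4] [290 209  68   7 243] [ 0.5138 -0.0762  0.0135] [0.5225 0.0331 0.0222] [ 0.5032 -0.1764  0.001 ]
 black [371.2 209.8] [358 208  24   5  77] [ 0.5184 -0.2211  0.0131] [ 0.5247 -0.1801  0.019 ] [ 0.5106 -0.2521  0.0076]
fin 44 [ 0.5867 -0.0522  0.1829] [ 0.5768 -0.0578  0.1581] [ 0.6011 -0.0464  0.1878]
wand 0.155 195 [0.5305 0.2466 0.1689] [0.5072 0.2235 0.1556] [0.5565 0.271  0.1788] ((531.0625, 248.11326599121094), (40.799015045166016, 39.7582893371582), 28.138999938964844)
wand 0.09 137 [0.5245 0.2373 0.1126] [0.5018 0.2169 0.1043] [0.5594 0.2755 0.1198] ((526.493408203125, 242.521484375), (46.6389274597168, 57.47806930541992), 49.59416580200195)
 silver [208.4 196.4] [206 194   6   6  33] [0.5315 0.2482 0.1713] [[0.53193544 0.24907078 0.169     ]]
foot 528 ((540.2632446289062, 255.419677734375), (118.1701431274414, 103.6842041015625), 20.04959487915039) 0.009523795497549226
```

Add to h.py:
```python
def Rt(axis_y,n=(0,0,1)):
    "tool rotation with z=-n and y nearest axis_y"
    z=-np.array(n,float); z/=np.linalg.norm(z); y=np.array(axis_y,float); y-=z*(y@z); y/=np.linalg.norm(y)
    return np.c_[np.cross(y,z),y,z]
def delta(p,R=None):
    s=get_obs(); R0=Rn.from_euler('xyz',s['eef_rot']).as_matrix(); 
    d=R0.T@(np.array(p)-s['ee_pos'])/.03
    w=np.zeros(3) if R is None else Rn.from_matrix(R0.T@R).as_rotvec()/.12
    print('t',round(s['time_s'],2),'pos',s['ee_pos'].round(4),'rpy',s['eef_rot'].round(3),'w',s['grip_width'].round(4),'gf',round(s['grip_force'],1),'F',np.round(s['force'],1)); print('shift',d.round(2),'turn',w.round(2)); 
    if R is not None: print('shift in target frame',(R.T@(np.array(p)-s['ee_pos'])/.03).round(2))
```

```text
(no output)
```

Call:
send_rows(motion=[[[0, 0, -0.4], [0, 0, -0.865], 0.3], [[0, 0, -0.4], [0, 0, -0.865], 0.3], [[0, 0, -0.4], [0, 0, -0.865], 0.3], [[0, 0, -0.4], [0, 0, -0.865], 0.3], [[-0.6, -0.95, 0], [0, 0, 0], 0.3], [[-0.6, -0.95, 0], [0, 0, 0], 0.3], [[-0.6, -0.95, 0], [0, 0, 0], 0.3], [[-0.6, -0.95, 0], [0, 0, 0], 0.3], [[-0.6, -0.95, 0], [0, 0, 0], 0.3], [[-0.6, -0.95, 0], [0, 0, 0], 0.3], [[-0.6, -0.95, 0], [0, 0, 0], 0.3], [[-0.6, -0.95, 0], [0, 0, 0], 0.3]], squeeze=15)

```text
time_s: 1.55
ee_pos: [0.3579, 0.285, 0.2535]
eef_rot: [3.142, 0.0, -3.111]
force: [1.4, 0.9, 0.7]
grip_width: 0.061
grip_force: 0.0
```

Call:
send_rows(motion=[[[-0.6, -0.95, 0], [0, 0, 0], 0.3], [[-0.6, -0.95, 0], [0, 0, 0], 0.3], [[-0.6, -0.95, 0], [0, 0, 0], 0.3], [[-0.6, -0.95, 0], [0, 0, 0], 0.3], [[-0.6, -0.95, 0], [0, 0, 0], 0.3], [[-0.6, -0.95, 0], [0, 0, 0], 0.3], [[-0.6, -0.95, 0], [0, 0, 0], 0.3], [[-0.6, -0.95, 0], [0, 0, 0], 0.3], [[-0.6, -0.95, 0], [0, 0, 0], 0.3], [[-0.6, -0.95, 0], [0, 0, 0], 0.3], [[0, 0, 0], [0, 0, 0], 0.3], [[0, 0, 0], [0, 0, 0], 0.3]])

```text
time_s: 2.75
ee_pos: [0.5459, 0.0065, 0.2531]
eef_rot: [3.141, -0.001, -3.112]
force: [-0.5, 0.6, 0.2]
grip_width: 0.0611
grip_force: 0.0
```

Run:
```python
from h import *
y=[-np.sin(.03),np.cos(.03),0]
delta([.586,-.0525,.144],Rt(y)); print(get_obs()['qpos'].round(2))
```

```text
Traceback (most recent call last):
  File "h.py", line 26, in delta
    print('t',round(s['time_s'],2),'pos',s['ee_pos'].round(4),'rpy',s['eef_rot'].round(3),'w',s['grip_width'].round(4),'gf',round(s['grip_force'],1),'F',np.round(s['force'],1)); print('shift',d.round(2),'turn',w.round(2));
                                                                                              ^^^^^^^^^^^^^^^^^^^^^
AttributeError: 'float' object has no attribute 'round'
```

Call:
send_rows(motion=[[[-0.43, -0.67, 0], [0, 0, 0], 0.3], [[-0.43, -0.67, 0], [0, 0, 0], 0.3], [[-0.43, -0.67, 0], [0, 0, 0], 0.3], [[0, 0, 0.7], [0, 0, 0], 0.3], [[0, 0, 0], [0, 0, 0], 0.3], [[0, 0, 0], [0, 0, 0], 0.3]])

```text
time_s: 3.35
ee_pos: [0.5861, -0.0513, 0.2329]
eef_rot: [3.141, -0.0, -3.11]
force: [0.3, 0.2, 0.5]
grip_width: 0.061
grip_force: 0.0
```

```bash
sed -i "s/s\['grip_width'\].round(4)/round(s['grip_width'],4)/" h.py
python3 - <<'E'
from h import *
y=[-np.sin(.03),np.cos(.03),0]
delta([.586,-.0525,.144],Rt(y)); print(get_obs()['qpos'].round(2))
c=cam('side');cv2.imwrite('pics/side1.png',cv2.resize(c['pixels'][120:270,240:440,::-1],(800,600),interpolation=cv2.INTER_CUBIC))
E
```

```text
t 3.35 pos [ 0.5861 -0.0513  0.2329] rpy [ 3.141 -0.    -3.11 ] w 0.061 gf 0.0 F [0.3 0.2 0.5]
shift [ 0.   -0.04  2.96] turn [ 0.   -0.    0.01]
shift in target frame [ 0.   -0.04  2.96]
[-0.15  0.37  1.37  0.    1.41 -1.75]
```

View pics/side1.png

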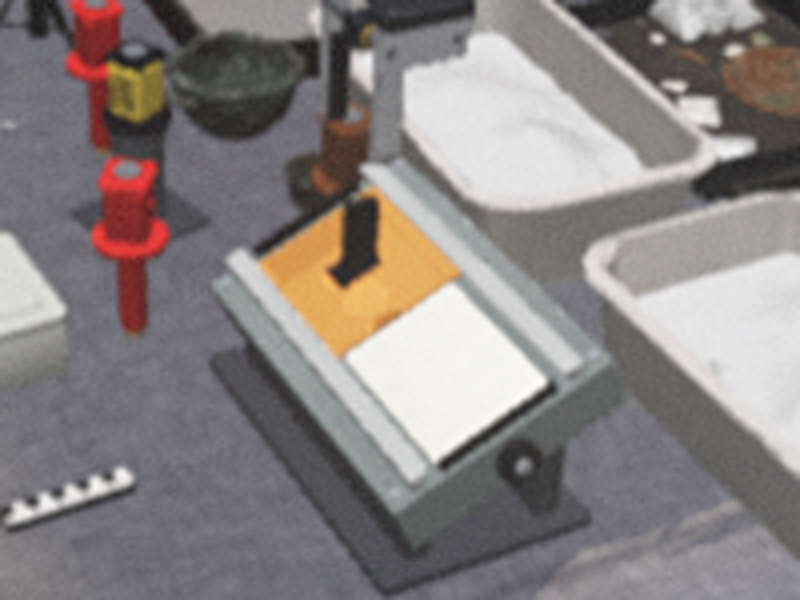

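The side view shows the two fingers straddling the fin at about (365,215) in the crop, roughly 45 mm above it. I'll descend and pinch.

Call:
send_rows(motion=[[[0, 0, 0.6], [0, 0, 0], 0.3], [[0, 0, 0.6], [0, 0, 0], 0.3], [[0, 0, 0.6], [0, 0, 0], 0.3], [[0, 0, 0.6], [0, 0, 0], 0.3], [[0, -0.04, 0.5], [0, 0, 0], 0.3], [[0, 0, 0], [0, 0, 0], 0.3], [[0, 0, 0], [0, 0, 0], -0.9], [[0, 0, 0], [0, 0, 0], -0.9], [[0, 0, 0], [0, 0, 0], -0.9], [[0, 0, 0], [0, 0, 0], -0.9], [[0, 0, 0], [0, 0, 0], -0.9]], squeeze=15)

```text
time_s: 4.5
ee_pos: [0.5865, -0.0534, 0.1458]
eef_rot: [-3.142, 0.0, -3.111]
force: [-0.3, -1.0, 1.2]
grip_width: 0.0247
grip_force: 0.0
```

Call:
send_rows(motion=[[[0, 0, 0], [0, 0, 0], -1], [[0, 0, 0], [0, 0, 0], -1], [[0, 0, 0], [0, 0, 0], -1], [[0, 0, 0], [0, 0, 0], -1]])

```text
time_s: 4.9
ee_pos: [0.5865, -0.0533, 0.1455]
eef_rot: [3.141, 0.0, -3.111]
force: [0.3, 2.7, 1.4]
grip_width: 0.0117
grip_force: 15.0
```

Gripped, with the width matching the 12 mm fin. Now I'll slide it 120 mm toward -y.

Call:
send_rows(motion=[[[0, -0.4, 0], [0, 0, 0], -1], [[0, -0.4, 0], [0, 0, 0], -1], [[0, -0.4, 0], [0, 0, 0], -1], [[0, -0.4, 0], [0, 0, 0], -1], [[0, -0.4, 0], [0, 0, 0], -1], [[0, -0.4, 0], [0, 0, 0], -1], [[0, -0.4, 0], [0, 0, 0], -1], [[0, -0.4, 0], [0, 0, 0], -1], [[0, -0.4, 0], [0, 0, 0], -1], [[0, -0.2, 0], [0, 0, 0], -1], [[0, -0.1, 0], [0, 0, 0], -1], [[0, 0, 0], [0, 0, 0], -1]])

```text
time_s: 6.1
ee_pos: [0.59, -0.1671, 0.1455]
eef_rot: [3.135, -0.001, -3.11]
force: [-2.1, 29.0, 8.9]
grip_width: 0.0226
grip_force: 15.0
```

Call:
send_rows(motion=[[[0, -0.1, 0], [0, 0, 0], -1], [[0, -0.1, 0], [0, 0, 0], -1], [[0, 0, 0], [0, 0, 0], -1]])

```text
time_s: 6.4
ee_pos: [0.5902, -0.1728, 0.1454]
eef_rot: [3.135, -0.001, -3.109]
force: [-1.8, 30.8, 8.2]
grip_width: 0.0342
grip_force: 15.0
```

The guard is at its stop: the fin stays at y≈-0.162 while the fingers get pushed apart. It evidently started about 11 mm ajar. I'll relax the arm, release, rise, and look.

Call:
send_rows(motion=[[[0, 0.35, 0], [0, 0, 0], -0.2], [[0, 0, 0], [0, 0, 0], 0.3], [[0, 0, 0], [0, 0, 0], 0.3], [[0, 0, 0], [0, 0, 0], 0.3], [[0, 0, 0], [0, 0, 0], 0.3], [[0, 0, -1], [0, 0, 0], 0.3], [[0, 0, -1], [0, 0, 0], 0.3], [[0, 0, -1], [0, 0, 0], 0.3], [[0.5, 0.8, -0.5], [0, 0, 0], 0.3], [[0.5, 0.8, 0], [0, 0, 0], 0.3], [[0.5, 0.8, 0], [0, 0, 0], 0.3], [[0.5, 0.8, 0], [0, 0, 0], 0.3]])

```text
time_s: 7.6
ee_pos: [0.5262, -0.0713, 0.2505]
eef_rot: [-3.141, 0.0, -3.112]
force: [0.4, 0.0, 0.4]
grip_width: 0.0613
grip_force: 0.0
```

Call:
send_rows(motion=[[[0.1, 1, 0], [0, 0, 0.85], 0.4], [[0.1, 1, 0], [0, 0, 0.85], 0.4], [[0.1, 1, 0], [0, 0, 0.85], 0.4], [[0.1, 1, 0], [0, 0, 0.85], 0.4], [[0, 0.9, 0], [0, 0, 0.85], 0.4], [[0, 0.9, 0], [0, 0, 0.85], 0.4], [[0, 0.8, 0], [0, 0, 0.85], 0.4], [[0, 0, 0], [0, 0, 0], 0.4]])

```text
time_s: 8.4
ee_pos: [0.566, 0.1187, 0.2499]
eef_rot: [-3.141, -0.0, 2.457]
force: [-0.7, -0.6, 0.4]
grip_width: 0.066
grip_force: 0.0
```

Run:
```python
from h import *
a=np.deg2rad(28)
delta([.531,.2475,.25],Rt([np.cos(a),np.sin(a),0])); print(get_obs()['qpos'].round(2))
ims=[]
for n,(x,y,w,h) in(('side',(285,150,120,90)),('top',(275,135,120,90))):
    c=cam(n); ims.append(cv2.resize(c['pixels'][y:y+h,x:x+w,::-1],(400,300),interpolation=cv2.INTER_CUBIC))
    np.savez('unit_'+n,**c)
cv2.imwrite('pics/unit1.png',np.hstack(ims))
```

```text
t 8.4 pos [0.566  0.1187 0.2499] rpy [-3.141 -0.     2.457] w 0.066 gf 0.0 F [-0.7 -0.6  0.4]
shift [ 3.62  2.59 -0.  ] turn [-0.   -0.    3.31]
shift in target frame [ 4.34  0.98 -0.  ]
[ 0.14  0.34  1.37  0.    1.44 -0.74]
```

View pics/unit1.png

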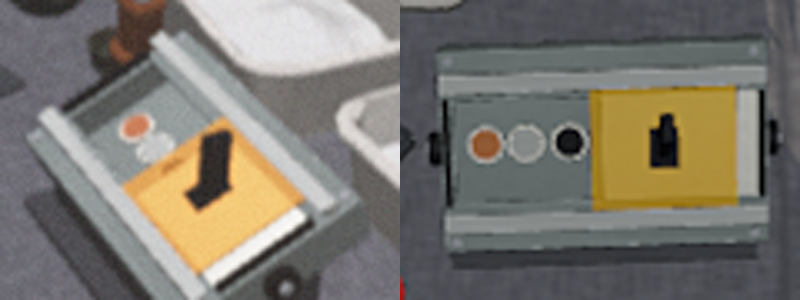

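The guard is open. In the crop, copper is leftmost (side (134,127), top (486,144)), with alu and dark to its right. I'll triangulate the copper and fit the deck.

Run:
```python
from h import *
R=[]
for n,(x,y,w,h) in(('side',(310,175,35,30)),('top',(280,160,70,35))):
    c=dict(np.load('unit_'+n+'.npz')); H=hsv(c); m=np.zeros((400,640),bool); m[y:y+h,x:x+w]=1
    b=max(blobs(m&(H[...,0]<14)&(H[...,1]>90)&(H[...,2]>100),8),key=lambda b:b[1][4]); me=b[2]
    cn=cv2.minEnclosingCircle(np.argwhere(me)[:,::-1].astype(np.float32)); P=pts(c,me); print(n,b[0],b[1],cn,np.median(P,0).round(4),P.mean(0).round(4))
    R.append(ray(c,[b[0]]))
    if n=='top':
        H=hsv(c); bw=[x for x in blobs(m&(H[...,1]<40)&(H[...,2]>125),8)]
        for q in bw: print('alu?',q[0],q[1],pts(c,q[2]).mean(0).round(4))
        for q in blobs(m&(H[...,2]<45),8): print('dark?',q[0],q[1],pts(c,q[2]).mean(0).round(4))
(o1,d1),(o2,d2)=R; d1=d1[0];d2=d2[0]
s=np.linalg.lstsq(np.c_[d1,-d2],o2-o1,rcond=None)[0]; A=o1+s[0]*d1;B=o2+s[1]*d2; print('tri',((A+B)/2).round(4),'gap',np.linalg.norm(A-B).round(4))
```

```text
side [325.2 187.4] [322 185   7   6  34] ((325.0, 187.0), 3.6056511402130127) [ 0.6011 -0.0051  0.0876] [ 0.6006 -0.0039  0.0874]
top [300.4 177.8] [297 174   8   8  52] ((300.42498779296875, 177.9499969482422), 3.991741895675659) [ 0.6031 -0.0027  0.0895] [ 0.6033 -0.0036  0.0896]
alu? [313.1 160.8] [287 160  63   4 154] [ 0.6378 -0.0434  0.1546]
alu? [325.5 176.5] [320 171  12  12  44] [ 0.6082 -0.0786  0.0867]
alu? [309.  177.6] [295 172  24  12 155] [ 0.6046 -0.0293  0.0873]
dark? [287.  179.3] [284 165   6  30  65] [0.5921 0.034  0.1189]
dark? [325.4 177.1] [322 174   8   7  45] [ 0.6053 -0.0786  0.0889]
tri [ 0.6027 -0.0032  0.0869] gap 0.0029
```

Call:
send_rows(motion=[[[0.9, 0.65, 0], [0, 0, 0], 0.4], [[0.9, 0.65, 0], [0, 0, 0], 0.4], [[0.9, 0.65, 0], [0, 0, 0], 0.4], [[0.9, 0.65, 0], [0, 0, 0], 0.4], [[0, 0, 0], [0, 0, 0.83], 0.4], [[0, 0, 0], [0, 0, 0.83], 0.4], [[0, 0, 0], [0, 0, 0.83], 0.4], [[0, 0, 0], [0, 0, 0.82], 0.4], [[0, 0, 0], [0, 0, 0], 0.4], [[0, 0, 0], [0, 0, 0], 0.4]])

```text
time_s: 9.5
ee_pos: [0.5309, 0.2451, 0.2507]
eef_rot: [3.141, 0.0, 2.064]
force: [-0.4, 0.6, 0.0]
grip_width: 0.0658
grip_force: 0.0
```

Run:
```python
from h import *
a=np.deg2rad(28)
delta([.531,.2475,.119],Rt([np.cos(a),np.sin(a),0])); print(get_obs()['qpos'].round(2))
```

```text
t 9.5 pos [0.5309 0.2451 0.2507] rpy [3.141 0.    2.064] w 0.0658 gf 0.0 F [-0.4  0.6  0. ]
shift [0.07 0.04 4.39] turn [0.   0.   0.04]
shift in target frame [0.07 0.04 4.39]
[ 0.37  0.35  1.35 -0.    1.44 -0.12]
```

Copper face ≈ (0.6022,-0.0035,0.087), consistent with deck height minus 31 mm and with the 36 mm spacing. Now I'll descend on the wand.

Call:
send_rows(motion=[[[0.07, 0.04, 0.6], [0, 0, 0.04], 0.4], [[0, 0, 0.8], [0, 0, 0], 0.4], [[0, 0, 0.8], [0, 0, 0], 0.4], [[0, 0, 0.8], [0, 0, 0], 0.4], [[0, 0, 0.8], [0, 0, 0], 0.4], [[0, 0, 0.59], [0, 0, 0], 0.4], [[0, 0, 0], [0, 0, 0], 0.4], [[0, 0, 0], [0, 0, 0], 0.4]], squeeze=40)

```text
time_s: 10.3
ee_pos: [0.5311, 0.2481, 0.1194]
eef_rot: [3.141, 0.0, 2.057]
force: [-0.3, 0.4, 0.2]
grip_width: 0.0661
grip_force: 0.0
```

Run:
```python
from h import *
a=np.deg2rad(28)
delta([.531,.2475,.119],Rt([np.cos(a),np.sin(a),0]))
ims=[]
for n,(x,y,w,h) in(('side',(240,105,80,60)),('top',(180,170,80,60))):
    c=cam(n); ims.append(cv2.resize(c['pixels'][y:y+h,x:x+w,::-1],(400,300),interpolation=cv2.INTER_CUBIC))
cv2.imwrite('pics/w1.png',np.hstack(ims))
```

```text
t 10.3 pos [0.5311 0.2481 0.1194] rpy [3.141 0.    2.057] w 0.0661 gf 0.0 F [-0.3  0.4  0.2]
shift [-0.01 -0.01  0.01] turn [ 0.    0.   -0.02]
shift in target frame [-0.01 -0.01  0.01]
```

View pics/w1.png

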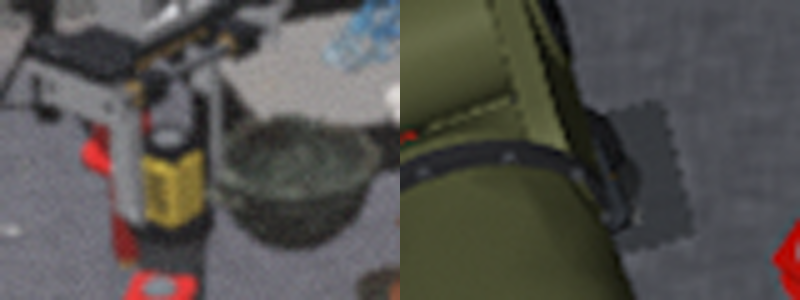

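The fingers straddle the yellow handle (side crop (172,185)). Closing.

Call:
send_rows(motion=[[[0, 0, 0], [0, 0, 0], -1], [[0, 0, 0], [0, 0, 0], -1], [[0, 0, 0], [0, 0, 0], -1], [[0, 0, 0], [0, 0, 0], -1], [[0, 0, 0], [0, 0, 0], -1], [[0, 0, 0], [0, 0, 0], -1]])

```text
time_s: 11.0
ee_pos: [0.5311, 0.2483, 0.119]
eef_rot: [3.141, 0.0, 2.056]
force: [0.4, -0.5, 3.7]
grip_width: 0.0393
grip_force: 39.8
```

Call:
send_rows(motion=[[[0, 0, 0], [0, 0, 0], -1], [[0, 0, 0], [0, 0, 0], -1]])

```text
time_s: 11.2
ee_pos: [0.5311, 0.2483, 0.119]
eef_rot: [3.141, 0.0, 2.056]
force: [0.9, -1.2, 3.2]
grip_width: 0.0394
grip_force: 39.8
```

Run:
```python
from h import *
s=get_obs(); print(s)
c=cam('side'); x,y,w,h=250,110,48,36
cv2.imwrite('pics/w2.png',cv2.resize(c['pixels'][y:y+h,x:x+w,::-1],(800,600),interpolation=cv2.INTER_CUBIC))
```

```text
{'time_s': 11.2, 'qpos': array([ 3.74829574e-01,  4.60559731e-01,  1.50934972e+00, -6.32650929e-05,
        1.17114384e+00, -1.10308396e-01]), 'joint_vel': array([-2.33003353e-05,  8.97297651e-04,  1.54543912e-03,  8.20205926e-04,
        1.21842650e-03, -7.86411014e-04]), 'tau': array([ 3.06040915e-01, -5.79007924e+01, -3.13440049e+01,  1.67605234e-01,
        1.38147930e-01, -3.84246217e-03]), 'ee_pos': array([0.53109823, 0.24826363, 0.11898044]), 'eef_rot': array([3.14106299e+00, 1.17313222e-04, 2.05595887e+00]), 'force': array([ 0.93668741, -1.2181558 ,  3.21720764]), 'moment': array([-0.15149264, -0.05867761,  0.03406687]), 'grip_force': 39.835243821144104, 'grip_width': 0.03944081509890672}
```

View pics/w2.png

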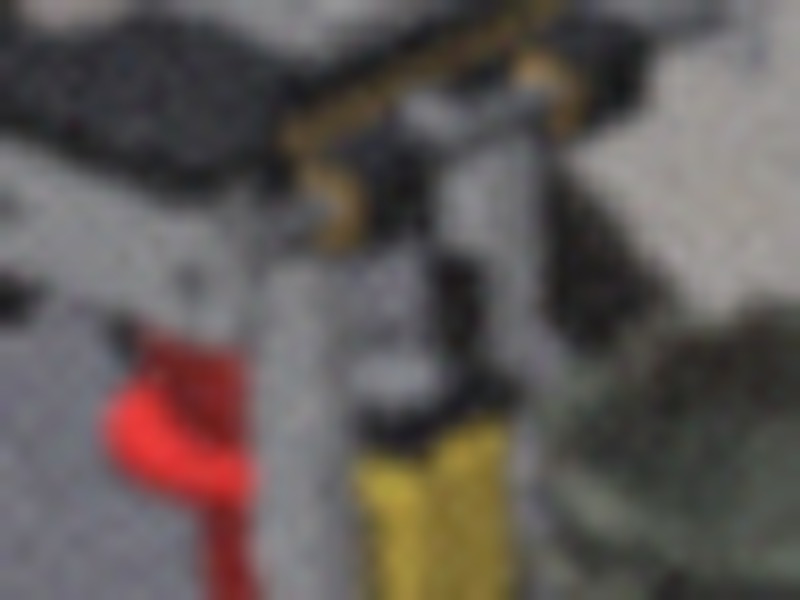

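The fingers seem to bear on the 40 mm cap (width 39.4) and not the handle. I'll reopen, go about 4.5 mm lower, and regrip.

Call:
send_rows(motion=[[[0, 0, 0], [0, 0, 0], 0.1], [[0, 0, 0], [0, 0, 0], 0.1], [[0, 0, 0.15], [0, 0, 0], 0.1], [[0, 0, 0], [0, 0, 0], 0.1], [[0, 0, 0], [0, 0, 0], -1], [[0, 0, 0], [0, 0, 0], -1], [[0, 0, 0], [0, 0, 0], -1], [[0, 0, 0], [0, 0, 0], -1], [[0, 0, 0], [0, 0, 0], -1]])

```text
time_s: 12.15
ee_pos: [0.5309, 0.2482, 0.1142]
eef_rot: [-3.142, -0.0, 2.056]
force: [0.6, 0.6, -0.9]
grip_width: 0.0397
grip_force: 39.9
```

Call:
send_rows(motion=[[[0, 0, 0], [0, 0, 0], 0.1], [[0, 0, 0], [0, 0, 0], 0.1], [[0, 0, -0.5], [0, 0, 0], 0.1], [[0, 0, -0.5], [0, 0, 0], 0.1], [[0, 0, 0], [0, 0, 0], 0.1], [[0, 0, 0], [0, 0, 0], -1], [[0, 0, 0], [0, 0, 0], -1], [[0, 0, 0], [0, 0, 0], -1], [[0, 0, 0], [0, 0, 0], -1], [[0, 0, 0], [0, 0, 0], -1]], squeeze=60)

```text
time_s: 13.15
ee_pos: [0.5308, 0.2482, 0.1439]
eef_rot: [-3.141, -0.0, 2.056]
force: [-0.5, 0.6, -1.0]
grip_width: 0.0392
grip_force: 59.9
```

Call:
send_rows(motion=[[[0, 0, -0.3], [0, 0, 0], -1], [[0, 0, -0.6], [0, 0, 0], -1], [[0, 0, -0.9], [0, 0, 0], -1], [[0, 0, -0.9], [0, 0, 0], -1], [[0, 0, -0.9], [0, 0, 0], -1], [[0, 0, -0.9], [0, 0, 0], -1], [[0, 0, -0.9], [0, 0, 0], -1], [[0, 0, -0.8], [0, 0, 0], -1], [[0, 0, 0], [0, 0, 0], -1]])

```text
time_s: 14.05
ee_pos: [0.5314, 0.2485, 0.3337]
eef_rot: [3.136, 0.001, 2.056]
force: [-0.4, 0.6, -1.8]
grip_width: 0.039
grip_force: 59.9
```

```bash
cat >> h.py <<'E'
F=np.array([.6022,-.0035,.0869]); NV=Rn.from_euler('z',.03).apply([-np.sin(.42),0,np.cos(.42)])
def Rpress(): return Rt(Rn.from_euler('xyz',[np.pi,0,2.056]).as_matrix()[:,1],NV)
def tcp(h,L=.129): return F+NV*(L+h)
E
python3 - <<'E'
from h import *
print(tcp(.06),Rn.from_matrix(Rpress()).as_euler('xyz'))
delta(tcp(.06),Rpress())
E
```

```text
[ 0.52516795 -0.00581165  0.25947381] [2.76662888 0.19386761 2.056     ]
t 14.05 pos [0.5314 0.2485 0.3337] rpy [3.136e+00 1.000e-03 2.056e+00] w 0.039 gf 59.9 F [-0.4  0.6 -1.8]
shift [-7.4  -4.15  2.46] turn [-3.07 -1.59 -0.31]
shift in target frame [-6.79 -5.26  2.07]
```

Call:
send_rows(motion=[[[-0.5, -0.28, 0], [0, 0, 0], -1], [[-0.85, -0.48, 0], [0, 0, 0], -1], [[-0.85, -0.48, 0], [0, 0, 0], -1], [[-0.85, -0.48, 0], [0, 0, 0], -1], [[-0.85, -0.48, 0], [0, 0, 0], -1], [[-0.85, -0.48, 0], [0, 0, 0], -1], [[-0.85, -0.48, 0], [0, 0, 0], -1], [[-0.85, -0.48, 0], [0, 0, 0], -1], [[-0.85, -0.48, 0], [0, 0, 0], -1], [[0, 0, 0], [0, 0, 0], -1]])

```text
time_s: 15.05
ee_pos: [0.5229, -0.0063, 0.3287]
eef_rot: [-3.139, -0.001, 2.053]
force: [0.3, 0.4, -2.1]
grip_width: 0.039
grip_force: 59.9
```

Call:
send_rows(motion=[[[0, 0, 0], [-0.62, -0.32, -0.06], -1], [[0, 0, 0], [-0.62, -0.32, -0.06], -1], [[0, 0, 0], [-0.62, -0.32, -0.06], -1], [[0, 0, 0], [-0.62, -0.32, -0.06], -1], [[0, 0, 0], [-0.6, -0.32, -0.06], -1], [[0, 0, 0], [0, 0, 0], -1], [[0, 0, 0], [0, 0, 0], -1]])

```text
time_s: 15.75
ee_pos: [0.5232, -0.003, 0.3298]
eef_rot: [2.773, 0.193, 2.056]
force: [0.7, -0.7, -2.8]
grip_width: 0.039
grip_force: 59.9
```

Run:
```python
from h import *
delta(tcp(.06),Rpress()); print(get_obs()['qpos'].round(2))
```

```text
t 15.75 pos [ 0.5232 -0.003   0.3298] rpy [2.773 0.193 2.056] w 0.039 gf 59.9 F [ 0.7 -0.7 -2.8]
shift [ 0.34 -0.82  2.17] turn [-0.06 -0.01 -0.  ]
shift in target frame [ 0.34 -0.84  2.16]
[-0.1  -0.07  1.7   0.06  1.1  -0.64]
```

Call:
send_rows(motion=[[[0.08, -0.2, 0.54], [-0.06, 0, 0], -1], [[0.08, -0.2, 0.54], [0, 0, 0], -1], [[0.09, -0.2, 0.54], [0, 0, 0], -1], [[0.09, -0.22, 0.54], [0, 0, 0], -1], [[0, 0, 0], [0, 0, 0], -1], [[0, 0, 0], [0, 0, 0], -1]])

```text
time_s: 16.35
ee_pos: [0.5264, -0.0056, 0.2605]
eef_rot: [2.765, 0.193, 2.056]
force: [-0.2, 0.2, -2.1]
grip_width: 0.0394
grip_force: 59.9
```

Run:
```python
from h import *
delta(tcp(.06),Rpress()); 
s=get_obs(); R=Rn.from_euler('xyz',s['eef_rot']).as_matrix(); tip=s['ee_pos']+R[:,2]*.129
ims=[]
for n,(x,y,w,h) in(('side',(285,120,100,100)),('top',(255,120,100,100))):
    c=cam(n); print(n,'exp tip',proj(c,tip),'copper',proj(c,F),'flange',proj(c,s['ee_pos']+R[:,2]*.041))
    np.savez('w_'+n,**c)
    ims.append(cv2.resize(c['pixels'][y:y+h,x:x+w,::-1],(400,400),interpolation=cv2.INTER_CUBIC))
cv2.imwrite('pics/p1.png',np.hstack(ims))
```

```text
t 16.35 pos [ 0.5264 -0.0056  0.2605] rpy [2.765 0.193 2.056] w 0.0394 gf 59.9 F [-0.2  0.2 -2.1]
shift [ 0.02 -0.05  0.01] turn [ 0.01 -0.   -0.  ]
shift in target frame [ 0.02 -0.05  0.01]
side exp tip [[319.26881027 173.76828081]] copper [[325.57249336 187.39339677]] flange [[308.70125982 153.01504712]]
top exp tip [[299.40003278 181.70273096]] copper [[300.36310336 178.40447543]] flange [[298.09101549 188.02335087]]
```

View pics/p1.png

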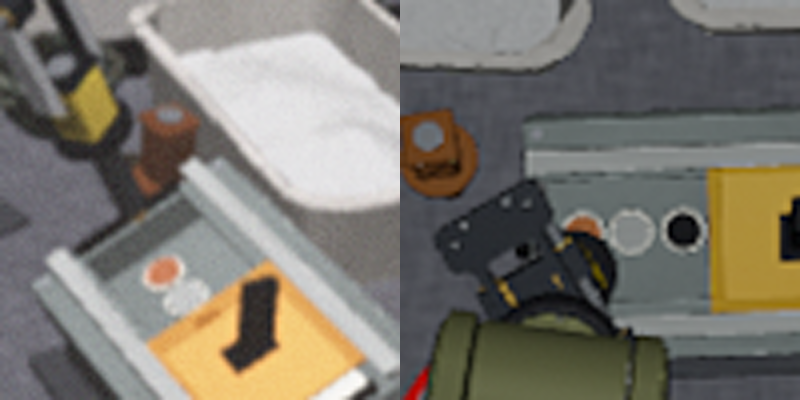

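The side view shows the brass tip at crop (140,215), i.e. full (320,173.8), against an expected (319.3,173.8). Copper is at crop (162,272). I'll check the axis using depth on the snout.

Run:
```python
from h import *
s=get_obs(); R=Rn.from_euler('xyz',s['eef_rot']).as_matrix()
for n in('side','top'):
    c=dict(np.load(f'w_{n}.npz')); m=np.ones((400,640),bool); P=(pts(c,m)-s['ee_pos'])@R
    cc=(-c['R'].T@c['t']-s['ee_pos'])@R; print(n,'cam dir',(cc/np.linalg.norm(cc)).round(2))
    r=np.hypot(P[:,0],P[:,1])
    for lo,hi,rm in((.030,.041,.05),(.055,.08,.025),(.08,.105,.025),(.105,.119,.025),(.120,.134,.02),(-.03,-.02,.022)):
        q=P[(P[:,2]>lo)&(P[:,2]<hi)&(r<rm)]
        if len(q): print(lo,hi,len(q),np.median(q,0).round(4),q.min(0).round(3),q.max(0).round(3))
```

```text
side cam dir [-0.62 -0.5  -0.6 ]
0.03 0.041 134 [-0.0134 -0.0169  0.0342] [-0.032 -0.031  0.03 ] [0.032 0.024 0.04 ]
0.055 0.08 47 [-0.0077 -0.0097  0.0681] [-0.014 -0.014  0.057] [0.006 0.004 0.08 ]
0.08 0.105 47 [-0.007  -0.0083  0.0912] [-0.012 -0.014  0.081] [0.008 0.004 0.105]
0.105 0.119 21 [-0.0064 -0.0079  0.1112] [-0.011 -0.012  0.105] [0.007 0.004 0.119]
0.12 0.134 6 [-0.0032 -0.004   0.1243] [-0.005 -0.007  0.122] [0.003 0.002 0.126]
-0.03 -0.02 103 [-0.0054  0.0016 -0.0236] [-0.02  -0.021 -0.03 ] [ 0.018  0.02  -0.02 ]
top cam dir [-0.15  0.16 -0.98]
0.03 0.041 52 [-0.0216 -0.0002  0.0325] [-0.031 -0.023  0.03 ] [-0.009  0.027  0.037]
-0.03 -0.02 12 [-0.0187 -0.0031 -0.024 ] [-0.021 -0.013 -0.027] [-0.016  0.004 -0.021]
```

The axis fits and is consistent with the side-camera bias on the copper. I'll descend along the normal to about 6 mm above the face.

Call:
send_rows(motion=[[[0.02, -0.05, 0.4], [0, 0, 0], -1], [[0, 0, 0.4], [0, 0, 0], -1], [[0, 0, 0.4], [0, 0, 0], -1], [[0, 0, 0.3], [0, 0, 0], -1], [[0, 0, 0.2], [0, 0, 0], -1], [[0, 0, 0.1], [0, 0, 0], -1], [[0, 0, 0], [0, 0, 0], -1], [[0, 0, 0], [0, 0, 0], -1]])

```text
time_s: 17.25
ee_pos: [0.5469, -0.0052, 0.2107]
eef_rot: [2.763, 0.195, 2.056]
force: [-1.0, -0.2, -2.3]
grip_width: 0.0394
grip_force: 59.9
```

```bash
cat >> h.py <<'E'
def fn():
    s=get_obs(); return round(float(np.array(s['force'])@NV),2), round(float((s['ee_pos']-F)@NV-.129)*1000,2)
E
python3 - <<'E'
from h import *
delta(tcp(.006),Rpress()); print(fn())
s=get_obs(); R=Rn.from_euler('xyz',s['eef_rot']).as_matrix(); tip=s['ee_pos']+R[:,2]*.129
c=cam('side'); print(proj(c,tip),proj(c,F)); x,y,w,h=300,160,48,36
cv2.imwrite('pics/p2.png',cv2.resize(c['pixels'][y:y+h,x:x+w,::-1],(800,600),interpolation=cv2.INTER_CUBIC))
E
```

```text
t 17.25 pos [ 0.5469 -0.0052  0.2107] rpy [2.763 0.195 2.056] w 0.0394 gf 59.9 F [-1.  -0.2 -2.3]
shift [0.   0.   0.02] turn [ 0.03  0.01 -0.  ]
shift in target frame [0.   0.   0.02]
(-1.7, 6.62)
[[324.95332444 185.89395597]] [[325.57249336 187.39339677]]
```

View pics/p2.png

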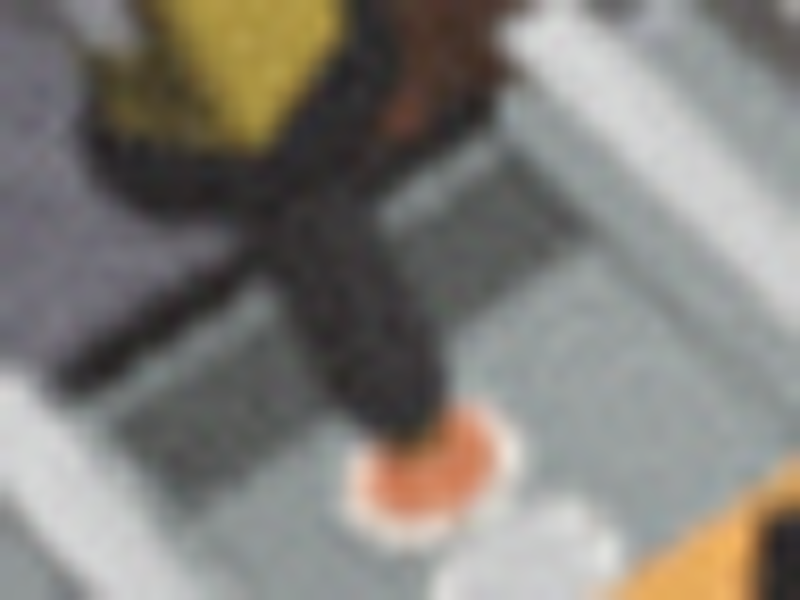

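The side crop shows the nose just above the copper disc: snout end near (395,405), disc centre (432,470), on line along the axis. Next come small steps, watching force (baseline -1.7 N along the normal).

Call:
send_rows(motion=[[[0, 0, 0.1], [0.03, 0.01, 0], -1], [[0, 0, 0.1], [0, 0, 0], -1], [[0, 0, 0], [0, 0, 0], -1], [[0, 0, 0], [0, 0, 0], -1]])

```text
time_s: 17.7
ee_pos: [0.5492, -0.0051, 0.2048]
eef_rot: [2.767, 0.193, 2.056]
force: [-1.0, 0.1, -3.0]
grip_width: 0.0391
grip_force: 59.9
```

```bash
python3 -c "
from h import *
print(fn())"
```

```text
(-2.32, 0.25)
```

Call:
send_rows(motion=[[[0, 0, 0.05], [0, 0, 0], -1], [[0, 0, 0], [0, 0, 0], -1], [[0, 0, 0], [0, 0, 0], -1]])

```text
time_s: 18.0
ee_pos: [0.55, -0.0051, 0.2037]
eef_rot: [2.767, 0.193, 2.056]
force: [-0.2, -0.3, -1.7]
grip_width: 0.0392
grip_force: 59.9
```

```bash
python3 -c "
from h import *
print(fn())"
```

```text
(-1.43, -1.03)
```

Call:
send_rows(motion=[[[0, 0, 0.05], [0, 0, 0], -1], [[0, 0, 0], [0, 0, 0], -1], [[0, 0, 0], [0, 0, 0], -1]])

```text
time_s: 18.3
ee_pos: [0.5506, -0.0051, 0.2023]
eef_rot: [2.767, 0.193, 2.056]
force: [-1.6, -0.8, 1.8]
grip_width: 0.0392
grip_force: 59.9
```

```bash
python3 -c "
from h import *
print(fn())"
```

```text
(2.27, -2.54)
```

Call:
send_rows(motion=[[[0, 0, 0.03], [0, 0, 0], -1], [[0, 0, 0], [0, 0, 0], -1], [[0, 0, 0], [0, 0, 0], -1]])

```text
time_s: 18.6
ee_pos: [0.5509, -0.0051, 0.2015]
eef_rot: [2.767, 0.193, 2.056]
force: [-1.2, 0.1, 3.2]
grip_width: 0.0392
grip_force: 59.9
```

```bash
python3 -c "
from h import *
print(fn())"
```

```text
(3.41, -3.44)
```

Net normal force is about 5.5 N, so the nose is about 3 mm in. Holding still for about 2.8 s.

Call:
send_rows(motion=[[[0, 0, 0], [0, 0, 0], -1], [[0, 0, 0], [0, 0, 0], -1], [[0, 0, 0], [0, 0, 0], -1], [[0, 0, 0], [0, 0, 0], -1], [[0, 0, 0], [0, 0, 0], -1], [[0, 0, 0], [0, 0, 0], -1], [[0, 0, 0], [0, 0, 0], -1], [[0, 0, 0], [0, 0, 0], -1], [[0, 0, 0], [0, 0, 0], -1], [[0, 0, 0], [0, 0, 0], -1], [[0, 0, 0], [0, 0, 0], -1], [[0, 0, 0], [0, 0, 0], -1]])

```text
time_s: 19.8
ee_pos: [0.5508, -0.0051, 0.2013]
eef_rot: [2.767, 0.193, 2.056]
force: [-1.9, 0.0, 4.4]
grip_width: 0.0392
grip_force: 59.9
```

Run:
```python
from h import *
print(fn()); c=cam('side'); x,y,w,h=300,160,48,36
cv2.imwrite('pics/p3.png',cv2.resize(c['pixels'][y:y+h,x:x+w,::-1],(800,600),interpolation=cv2.INTER_CUBIC))
```

```text
(4.8, -3.58)
```

Call:
send_rows(motion=[[[0, 0, 0], [0, 0, 0], -1], [[0, 0, 0], [0, 0, 0], -1], [[0, 0, 0], [0, 0, 0], -1], [[0, 0, 0], [0, 0, 0], -1], [[0, 0, 0], [0, 0, 0], -1], [[0, 0, 0], [0, 0, 0], -1], [[0, 0, 0], [0, 0, 0], -1], [[0, 0, 0], [0, 0, 0], -1], [[0, 0, 0], [0, 0, 0], -1], [[0, 0, 0], [0, 0, 0], -1], [[0, 0, 0], [0, 0, 0], -1], [[0, 0, 0], [0, 0, 0], -1]])

```text
time_s: 21.05
ee_pos: [0.5509, -0.005, 0.2014]
eef_rot: [2.767, 0.193, 2.056]
force: [-1.8, -0.5, 3.5]
grip_width: 0.0391
grip_force: 59.9
```

View pics/p3.png

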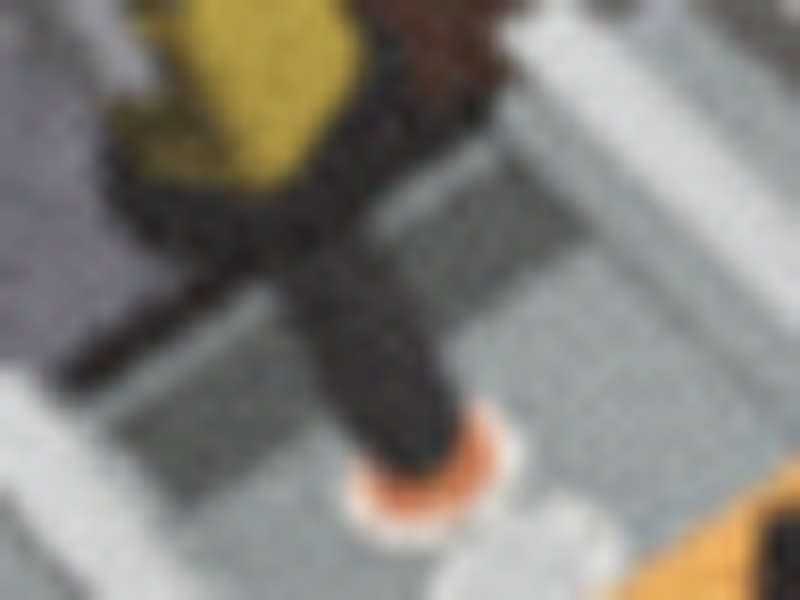

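Run:
```python
from h import *
print(fn()); s=get_obs(); R=Rn.from_euler('xyz',s['eef_rot']).as_matrix()
delta(s['ee_pos'],Rpress())
c=cam('side'); P=(pts(c,np.ones((400,640),bool))-s['ee_pos'])@R; r=np.hypot(P[:,0],P[:,1])
for lo,hi,rm in((.030,.041,.05),(.055,.08,.025),(.08,.105,.025),(.105,.119,.025)):
    q=P[(P[:,2]>lo)&(P[:,2]<hi)&(r<rm)]
    if len(q): print(lo,hi,len(q),np.median(q,0).round(4))
```

```text
(3.99, -3.55)
t 21.05 pos [ 0.5509 -0.005   0.2014] rpy [2.767 0.193 2.056] w 0.0391 gf 59.9 F [-1.8 -0.5  3.5]
shift [0. 0. 0.] turn [-0.   -0.01 -0.  ]
shift in target frame [0. 0. 0.]
0.03 0.041 100 [-0.0143 -0.0124  0.0334]
0.055 0.08 46 [-0.0059 -0.0067  0.0691]
0.08 0.105 44 [-0.0064 -0.0051  0.0934]
0.105 0.119 22 [-0.0054 -0.0058  0.1119]
```

The picture shows the nose on the copper, with copper visible around the snout at right and bottom, and alu clear. I'll check the centring numerically before leaving.

Run:
```python
from h import *
s=get_obs(); R=Rn.from_euler('xyz',s['eef_rot']).as_matrix(); z=R[:,2]
c=cam('side'); G=cv2.GaussianBlur(cv2.cvtColor(c['pixels'],cv2.COLOR_RGB2GRAY),(0,0),.6).astype(float)
up=8; x0,y0,w,h=300,165,45,30
for d in (.07,.08,.09,.10,.11):
    a=proj(c,[s['ee_pos']+z*d,s['ee_pos']+z*(d+.01)]); p=a[0]; t=(a[1]-a[0]); t/=np.linalg.norm(t); nrm=np.array([-t[1],t[0]])
    k=np.arange(-7,7.01,.1); q=p+k[:,None]*nrm
    v=cv2.remap(G.astype(np.float32),q[:,0].astype(np.float32),q[:,1].astype(np.float32),cv2.INTER_LINEAR).ravel()
    m=v<80; i=np.nonzero(m)[0]; 
    print(d,'px/mm',(459.76/np.linalg.norm(-c['R'].T@c['t']-s['ee_pos'])/1000).round(3),'dark from',k[i[0]].round(2),'to',k[i[-1]].round(2),'mid',((k[i[0]]+k[i[-1]])/2).round(2), 'nrm',nrm.round(2), v[::20].round())
H=hsv(c); m=np.zeros((400,640),bool); m[180:198,315:336]=1
co=m&(H[...,0]<16)&(H[...,1]>80)&(H[...,2]>90); print([ (b[0],b[1]) for b in blobs(co,4)], proj(c,F), proj(c,s['ee_pos']+z*.1255), 'nrm world', )
```

```text
0.07 px/mm 0.347 dark from -3.3 to 3.9 mid 0.3 nrm [-0.89  0.45] [107. 104.  74.  55.  51.  60.  96.  94.]
0.08 px/mm 0.347 dark from -3.7 to 4.5 mid 0.4 nrm [-0.89  0.45] [91. 90. 69. 58. 52. 57. 85. 93.]
0.09 px/mm 0.347 dark from -4.1 to 4.5 mid 0.2 nrm [-0.89  0.45] [93. 88. 67. 57. 53. 60. 86. 89.]
0.1 px/mm 0.347 dark from -2.9 to 4.0 mid 0.55 nrm [-0.89  0.45] [136. 125.  80.  57.  53.  59.  94.  95.]
0.11 px/mm 0.347 dark from -2.6 to 3.1 mid 0.25 nrm [-0.89  0.45] [155. 151.  93.  57.  53.  76. 137. 139.]
[(array([325.6, 188.2]), array([322, 185,   8,   6,  24], dtype=int32))] [[325.57249336 187.39339677]] [[325.47723652 187.47287105]] nrm world
```

The axis is within about 1 mm of centre, so the reading is done. I'll withdraw, untilt and return.

Call:
send_rows(motion=[[[0, 0, -0.1], [0, 0, 0], -1], [[0, 0, -0.4], [0, 0, 0], -1], [[0, 0, -0.8], [0, 0, 0], -1], [[0, 0, -0.9], [0, 0, 0], -1], [[0, 0, -0.9], [0, 0, 0], -1], [[0, 0, -0.9], [0, 0, 0], -1], [[0, 0, -0.7], [0, 0, 0], -1], [[0, 0, 0], [0, 0, 0], -1]])

```text
time_s: 21.95
ee_pos: [0.4932, -0.0069, 0.3331]
eef_rot: [2.764, 0.196, 2.055]
force: [0.5, -1.2, -2.4]
grip_width: 0.0393
grip_force: 59.9
```

```bash
python3 -c "
from h import *
delta([.5309,.2482,.334],Rn.from_euler('xyz',[np.pi,0,2.056]).as_matrix())"
```

```text
t 21.95 pos [ 0.4932 -0.0069  0.3331] rpy [2.764 0.196 2.055] w 0.0393 gf 59.9 F [ 0.5 -1.2 -2.4]
shift [6.8  5.23 0.59] turn [3.14 1.61 0.3 ]
shift in target frame [ 6.94  5.08 -0.03]
```

Call:
send_rows(motion=[[[0, 0, 0], [0.63, 0.32, 0.06], -1], [[0, 0, 0], [0.63, 0.32, 0.06], -1], [[0, 0, 0], [0.63, 0.32, 0.06], -1], [[0, 0, 0], [0.63, 0.32, 0.06], -1], [[0, 0, 0], [0.62, 0.33, 0.06], -1], [[0.5, 0.37, 0], [0, 0, 0], -1], [[0.8, 0.585, 0], [0, 0, 0], -1], [[0.8, 0.585, 0], [0, 0, 0], -1], [[0.8, 0.585, 0], [0, 0, 0], -1], [[0.8, 0.585, 0], [0, 0, 0], -1], [[0.8, 0.585, 0], [0, 0, 0], -1], [[0.8, 0.585, 0], [0, 0, 0], -1]])

```text
time_s: 23.15
ee_pos: [0.5223, 0.1894, 0.3286]
eef_rot: [-3.136, -0.003, 2.056]
force: [0.4, 0.2, -2.1]
grip_width: 0.0391
grip_force: 59.9
```

Call:
send_rows(motion=[[[0.8, 0.585, 0], [0, 0, 0], -1], [[0.5, 0.37, 0], [0, 0, 0], -1], [[0.2, 0.15, 0], [0, 0, 0], -1], [[0, 0, 0], [0, 0, 0], -1], [[0, 0, 0], [0, 0, 0], -1]])

```text
time_s: 23.65
ee_pos: [0.5306, 0.2426, 0.3296]
eef_rot: [-3.137, -0.002, 2.056]
force: [0.4, -0.3, -2.7]
grip_width: 0.0391
grip_force: 59.9
```

```bash
python3 -c "
from h import *
delta([.5309,.2482,.25],Rn.from_euler('xyz',[np.pi,0,2.056]).as_matrix())"
```

```text
t 23.65 pos [0.5306 0.2426 0.3296] rpy [-3.137e+00 -2.000e-03  2.056e+00] w 0.0391 gf 59.9 F [ 0.4 -0.3 -2.7]
shift [0.15 0.11 2.65] turn [-0.04 -0.02 -0.  ]
shift in target frame [0.16 0.09 2.65]
```

Call:
send_rows(motion=[[[0.16, 0.1, 0.5], [-0.04, -0.02, 0], -1], [[0, 0, 0.7], [0, 0, 0], -1], [[0, 0, 0.7], [0, 0, 0], -1], [[0, 0, 0.6], [0, 0, 0], -1], [[0, 0, 0.1], [0, 0, 0], -1], [[0, 0, 0], [0, 0, 0], -1], [[0, 0, 0], [0, 0, 0], -1]])

```text
time_s: 24.35
ee_pos: [0.5314, 0.2488, 0.2533]
eef_rot: [3.139, 0.0, 2.056]
force: [-0.0, 0.3, -2.1]
grip_width: 0.0395
grip_force: 59.9
```

```bash
python3 -c "
from h import *
delta([.5309,.2482,.144],Rn.from_euler('xyz',[np.pi,0,2.056]).as_matrix())"
```

```text
t 24.35 pos [0.5314 0.2488 0.2533] rpy [3.139 0.    2.056] w 0.0395 gf 59.9 F [-0.   0.3 -2.1]
shift [-0.01 -0.03  3.64] turn [ 0.02  0.   -0.  ]
shift in target frame [-0.01 -0.02  3.64]
```

Same pose as the pick. I'll lower in two stages and watch the force.

Call:
send_rows(motion=[[[-0.01, -0.02, 0.4], [0.02, 0, 0], -1], [[0, 0, 0.4], [0, 0, 0], -1], [[0, 0, 0.4], [0, 0, 0], -1], [[0, 0, 0.4], [0, 0, 0], -1], [[0, 0, 0.4], [0, 0, 0], -1], [[0, 0, 0], [0, 0, 0], -1]])

```text
time_s: 24.95
ee_pos: [0.5299, 0.2482, 0.1899]
eef_rot: [-3.137, -0.0, 2.056]
force: [0.1, 0.3, -2.0]
grip_width: 0.0394
grip_force: 59.9
```

Call:
send_rows(motion=[[[0, 0, 0.4], [0, 0, 0], -1], [[0, 0, 0.4], [0, 0, 0], -1], [[0, 0, 0.4], [0, 0, 0], -1], [[0, 0, 0.25], [0, 0, 0], -1], [[0, 0, 0.1], [0, 0, 0], -1], [[0, 0, 0], [0, 0, 0], -1], [[0, 0, 0], [0, 0, 0], -1]])

```text
time_s: 25.65
ee_pos: [0.5307, 0.2485, 0.146]
eef_rot: [-3.141, 0.0, 2.056]
force: [0.4, -0.9, -1.3]
grip_width: 0.0389
grip_force: 59.9
```

Call:
send_rows(motion=[[[0, 0, 0.06], [0, 0, 0], -1], [[0, 0, 0], [0, 0, 0], -1], [[0, 0, 0], [0, 0, 0], -1]])

```text
time_s: 25.95
ee_pos: [0.5306, 0.2484, 0.1439]
eef_rot: [-3.141, 0.0, 2.056]
force: [-0.3, 0.3, -2.0]
grip_width: 0.0394
grip_force: 59.9
```

Call:
send_rows(motion=[[[0, 0, 0.04], [0, 0, 0], -1], [[0, 0, 0], [0, 0, 0], -1], [[0, 0, 0], [0, 0, 0], -1]])

```text
time_s: 26.25
ee_pos: [0.5308, 0.2485, 0.1438]
eef_rot: [-3.142, 0.0, 2.056]
force: [-2.3, -0.8, 8.6]
grip_width: 0.0392
grip_force: 59.9
```

Seated (reaction force upward). Now I'll release, rise, and look.

Call:
send_rows(motion=[[[0, 0, -0.03], [0, 0, 0], -0.1], [[0, 0, 0], [0, 0, 0], 0.1], [[0, 0, 0], [0, 0, 0], 0.3], [[0, 0, 0], [0, 0, 0], 0.3], [[0, 0, -0.6], [0, 0, 0], 0.3], [[0, 0, -1], [0, 0, 0], 0.3], [[0, 0, -1], [0, 0, 0], 0.3], [[0, 0, -1], [0, 0, 0], 0.3], [[0, 0, 0], [0, 0, 0], 0.3]])

```text
time_s: 27.15
ee_pos: [0.5317, 0.249, 0.2557]
eef_rot: [3.136, 0.001, 2.056]
force: [-0.4, 0.4, -0.6]
grip_width: 0.061
grip_force: 0.0
```

Call:
send_rows(motion=[[[-0.9, -0.4, 0], [0, 0, -0.85], 0.3], [[-0.9, -0.4, 0], [0, 0, -0.85], 0.3], [[-0.9, -0.4, 0], [0, 0, -0.85], 0.3], [[-0.8, -0.6, 0], [0, 0, -0.85], 0.3], [[-0.8, -0.6, 0], [0, 0, -0.85], 0.3], [[-0.7, -0.7, 0], [0, 0, -0.85], 0.3], [[-0.6, -0.8, 0], [0, 0, -0.85], 0.3], [[-0.5, -0.85, 0], [0, 0, -0.85], 0.3], [[-0.4, -0.9, 0], [0, 0, -0.85], 0.3], [[-0.2, -0.9, 0], [0, 0, -0.85], 0.3], [[0, -0.9, 0], [0, 0, -0.8], 0.3], [[0, 0, 0], [0, 0, 0], 0.3]])

```text
time_s: 28.35
ee_pos: [0.577, -0.0715, 0.2505]
eef_rot: [-3.141, -0.002, -3.111]
force: [0.1, 0.5, 0.4]
grip_width: 0.0614
grip_force: 0.0
```

Run:
```python
from h import *
y=[-np.sin(.03),np.cos(.03),0]
delta([.590,-.162,.26],Rt(y))
def box(x,y,w,h):
    m=np.zeros((400,640),bool); m[y:y+h,x:x+w]=1; return m
c=cam('side'); X=pts(c,box(255,118,35,50)); z=X[:,2]
for lo,hi in((.155,.185),(.085,.115)):
    s=X[(z>lo)&(z<hi)&(abs(X[:,0]-.525)<.06)&(abs(X[:,1]-.24)<.05)]; print('wand',len(s),np.median(s,0).round(4),s.max(0).round(3),cv2.minAreaRect(s[:,:2].astype(np.float32)*1000))
c=cam('side');x,y,w,h=230,110,160,120
cv2.imwrite('pics/r1.png',cv2.resize(c['pixels'][y:y+h,x:x+w,::-1],(800,600),interpolation=cv2.INTER_CUBIC))
c=cam('top'); X=pts(c,box(310,160,60,35)); X=X[(X[:,2]>.155)&(X[:,2]<.2)]; print('fin top',len(X),np.median(X,0) if len(X) else 0)
```

```text
t 28.35 pos [ 0.577  -0.0715  0.2505] rpy [-3.141e+00 -2.000e-03 -3.111e+00] w 0.0614 gf 0.0 F [0.1 0.5 0.4]
shift [-0.34 -3.03 -0.31] turn [-0.01 -0.02  0.01]
shift in target frame [-0.34 -3.03 -0.32]
wand 91 [0.5235 0.2415 0.1659] [0.55  0.275 0.172] ((527.5829467773438, 245.63409423828125), (39.89157485961914, 45.847076416015625), 25.979055404663086)
wand 135 [0.5212 0.2294 0.1076] [0.556 0.272 0.114] ((523.6858520507812, 238.42422485351562), (46.26348876953125, 58.81260681152344), 61.780738830566406)
fin top 27 [ 0.58543031 -0.16413371  0.17847243]
```

View pics/r1.png

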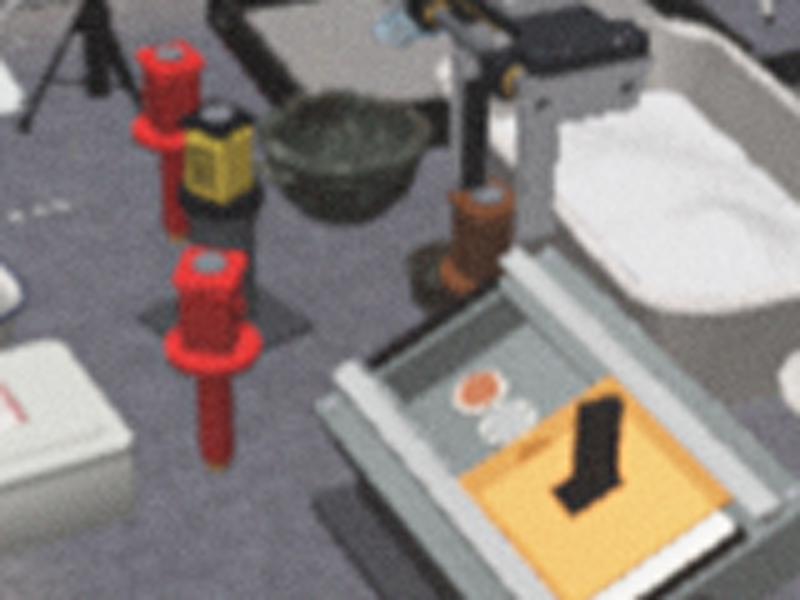

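The wand stands upright in its holster (crop (220,160)) and nothing else has moved. The fin is at crop (600,450). Now to shut the guard.

Call:
send_rows(motion=[[[-0.1, -0.8, 0], [0, 0, 0], 0.3], [[-0.1, -0.8, 0], [0, 0, 0], 0.3], [[-0.1, -0.8, 0], [0, 0, 0], 0.3], [[-0.04, -0.63, 0], [0, 0, 0], 0.3], [[0, 0, 0.5], [0, 0, 0], 0.3], [[0, 0, 0.8], [0, 0, 0], 0.3], [[0, 0, 0.8], [0, 0, 0], 0.3], [[0, 0, 0.8], [0, 0, 0], 0.3], [[0, 0, 0.6], [0, 0, 0], 0.3], [[0, 0, 0], [0, 0, 0], 0.3], [[0, 0, 0], [0, 0, 0], -1], [[0, 0, 0], [0, 0, 0], -1]], squeeze=15)

```text
time_s: 29.7
ee_pos: [0.5908, -0.1594, 0.148]
eef_rot: [-3.14, 0.001, -3.111]
force: [-0.1, -0.0, 0.2]
grip_width: 0.0485
grip_force: 0.0
```

Call:
send_rows(motion=[[[0, 0, 0], [0, 0, 0], -1], [[0, 0, 0], [0, 0, 0], -1], [[0, 0, 0], [0, 0, 0], -1], [[0, 0, 0], [0, 0, 0], -1], [[0, 0, 0], [0, 0, 0], -1], [[0, 0, 0], [0, 0, 0], -1], [[0, 0, 0], [0, 0, 0], -1]])

```text
time_s: 30.4
ee_pos: [0.5903, -0.1597, 0.1468]
eef_rot: [-3.141, -0.001, -3.111]
force: [-0.9, -1.4, 0.9]
grip_width: 0.012
grip_force: 15.0
```

Call:
send_rows(motion=[[[0, 0.3, 0], [0, 0, 0], -1], [[0, 0.4, 0], [0, 0, 0], -1], [[0, 0.4, 0], [0, 0, 0], -1], [[0, 0.4, 0], [0, 0, 0], -1], [[0, 0.4, 0], [0, 0, 0], -1], [[0, 0.4, 0], [0, 0, 0], -1], [[0, 0.4, 0], [0, 0, 0], -1], [[0, 0.4, 0], [0, 0, 0], -1], [[0, 0.4, 0], [0, 0, 0], -1], [[0, 0.3, 0], [0, 0, 0], -1], [[0, 0.1, 0], [0, 0, 0], -1], [[0, 0, 0], [0, 0, 0], -1]])

```text
time_s: 31.6
ee_pos: [0.5866, -0.0417, 0.1468]
eef_rot: [-3.141, -0.001, -3.11]
force: [-1.5, -0.7, 5.5]
grip_width: 0.0122
grip_force: 15.0
```

Call:
send_rows(motion=[[[0, 0.1, 0], [0, 0, 0], -1], [[0, 0.07, 0], [0, 0, 0], -1], [[0, 0.07, 0], [0, 0, 0], -1], [[0, 0, 0], [0, 0, 0], -1]])

```text
time_s: 32.0
ee_pos: [0.5865, -0.0387, 0.1467]
eef_rot: [-3.135, -0.001, -3.113]
force: [-0.3, -30.6, 3.2]
grip_width: 0.0175
grip_force: 15.0
```

Call:
send_rows(motion=[[[0, 0, 0], [0, 0, 0], 0.3], [[0, 0, 0], [0, 0, 0], 0.3], [[0, 0, 0], [0, 0, 0], 0.3], [[0, 0, 0], [0, 0, 0], 0.3], [[0, 0, 0], [0, 0, 0], 0.3], [[0, 0, -0.6], [0, 0, 0], 0.3], [[0, 0, -1], [0, 0, 0], 0.3], [[0, 0, -1], [0, 0, 0], 0.3], [[0, 0, -1], [0, 0, 0], 0.3], [[0.8, 0, 0], [0, 0, 0], 0.3], [[0.8, 0, 0], [0, 0, 0], 0.3], [[0.8, 0, 0], [0, 0, 0], 0.3]])

```text
time_s: 33.2
ee_pos: [0.5137, -0.0373, 0.2546]
eef_rot: [-3.141, -0.001, -3.111]
force: [0.9, 0.2, -0.3]
grip_width: 0.0609
grip_force: 0.0
```

Call:
send_rows(motion=[[[0.8, 0, 0], [0, 0, 0], 0.3], [[0.8, 0, 0], [0, 0, 0], 0.3], [[0, 0, 0], [0, 0, 0], 0.3], [[0, 0, 0], [0, 0, 0], 0.3]])

```text
time_s: 33.6
ee_pos: [0.4669, -0.0389, 0.2551]
eef_rot: [-3.141, -0.0, -3.111]
force: [1.0, -0.8, -0.8]
grip_width: 0.0612
grip_force: 0.0
```

Run:
```python
from h import *
print(get_obs()['time_s'],get_obs()['force'])
c=cam('side'); H=hsv(c); m=np.zeros((400,640),bool); m[155:245,285:405]=1
am=m&(H[...,0]>10)&(H[...,0]<32)&(H[...,1]>110)&(H[...,2]>90); b=max(blobs(am),key=lambda b:b[1][4]); P=pts(c,b[2]); print(b[:2],P.min(0),P.max(0))
X=pts(c,m); X=X[(X[:,2]>.155)&(X[:,2]<.2)&(abs(X[:,0]-.587)<.03)]; print('fin',len(X),np.median(X,0))
```

```text
33.6 [ 1.02758854 -0.83383644 -0.82457321]
(array([327.4, 186.8]), array([304, 165,  49,  42, 936], dtype=int32)) [ 0.53585877 -0.10926891  0.08535965] [0.66364662 0.08998735 0.17925105]
fin 76 [ 0.58644471 -0.04504654  0.1712352 ]
```

Run:
```python
from h import *
c=cam('top'); H=hsv(c); m=np.zeros((400,640),bool); m[155:205,280:345]=1
am=m&(H[...,0]>12)&(H[...,0]<32)&(H[...,1]>130)&(H[...,2]>90); b=max(blobs(am),key=lambda b:b[1][4]); print(b[:2])
X=pts(c,m); X=X[(X[:,2]>.155)&(X[:,2]<.195)]; print('fin',len(X),np.median(X,0),X.min(0),X.max(0))
cv2.imwrite('pics/f.png',cv2.resize(c['pixels'][125:225,255:395,::-1],(700,500),interpolation=cv2.INTER_CUBIC))
```

```text
(array([314.5, 168.9]), array([291, 162,  44,  18, 566], dtype=int32))
fin 214 [ 0.64258928 -0.04395323  0.15792701] [ 0.58622714 -0.13235202  0.1550192 ] [0.6517351  0.03139954 0.18704204]
```

Run:
```python
from h import *
def edges(c,rows,plane):
    out=[]
    for v in rows:
        sat=hsv(c)[v,:,1].astype(float); sat[(np.arange(640)<280)|(np.arange(640)>395)]=0
        i=np.nonzero(sat>140)[0]; a,b=i[0],i[-1]
        ea=a-1+(140-sat[a-1])/(sat[a]-sat[a-1]); eb=b+(sat[b]-140)/(sat[b]-sat[b+1])
        o,d=ray(c,[[ea,v],[eb,v]]); P=o+d*(((plane-o)@NV)/(d@NV))[:,None]; out.append(P[:,1])
    return np.median(out,0),np.std(out,0)
pl=np.array([.588,-.04,.1215])
print('open',edges(dict(np.load('unit_top.npz')),range(164,172),pl))
print('now',edges(cam('top'),range(164,172),pl))
```

```text
open (array([-0.0971333 , -0.22207513]), array([0.05540433, 0.00020636]))
now (array([ 0.02346089, -0.10427004]), array([0.00373953, 0.00047087]))
```

Guard travel measures about 119 mm, with the stop felt at both ends, so it is shut. Handing in.

```bash
python3 -c "
from station import *
print(hand_in())"
```

```text
the job is handed in; nothing more can be done
None
```

I opened the guard to its stop and pressed the analyser on the copper coupon for about 2.5 s, with the nose about 3–3.5 mm in by the force reading. I then stood it back in its holster, shut the guard against its stop, and handed the job in at about 34 s; no verdict came back.

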